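Feel out the free play of a lead-screw stage and park it in the middle

ROBOT

A 6-joint arm with a two-finger parallel gripper is mounted at the origin on a cart in front of the work surface, level with it; the furniture and walls round the work are solid. World frame = base frame: x ahead of the robot, y to its left, z up, the work surface at z = 0. Lengths are in m, angles in rad, forces in N, time in s.
With the tool pointing down it reaches from about 0.225 to 0.875 m from the base axis. Payload 3.4 kg.
Tool frame: the origin (TCP) lies on the centre line of the jaws, within the pads' length; the fingertips stand 17 mm ahead of it and the grasp point (between the pads) lies 2 mm behind it (nose_length is the distance from the TCP to the fingertips, in m); z points along the fingers, y is the line along which they close (so a half turn about z gives the same grasp; the last joint's range is limited). The gripper opens to 85 mm and grips with 20 to 120 N. Pads are 22 mm wide; open, the fingers measure 114 mm over their backs; the gripper's body (76 mm by 85 mm) begins 54 mm behind the grasp point. The pads swing forward as they close: fully open they stand 13 mm farther back than shut.
Start: joints at [1.058, 0.276, 1.505, -0, 1.361, -0.121], TCP at [0.22, 0.531, 0.248] pointing down, gripper open.
Joint ranges: [-2.89, 2.89], [-0.75, 2.08], [0.22, 2.7], [-1.18, 4.32], [0.11, 2.71], [-2.7, 2.7]. Speed limits (rad/s): [2.57, 2.57, 3.14, 3.14, 3.14, 3.14].

INTERFACE

Orientations are given as a unit quaternion [w, x, y, z].
In Python, from rig import get_state, get_image, sign_off, find_in, place_of, nose_length gives the robot as it stands.
- The arm moves only by the tool apply_moves, never from a script. Its argument "deltas" is one flat list of numbers, 5 for each row, row after row: the finger opening in mm, from 0 to 85.4, then the shift along the tool's x, y, z in mm, then the turn about the tool's z in degrees. A call has 1 to 12 rows; each row is the pose to reach, as a shift and turn from the pose commanded when the call began, along the tool's axes at that moment; what a row does not reach only later rows make up. A row lasts 1/12 s, in which the tool goes at most 41.7 mm and 7.16 degrees, less where a joint would pass 70% of its speed; a pose out of reach is approached as far as the arm can. A call with a gripper value outside its range is refused whole. The fingers move at their own pace and stop on an object; "squeeze" is the grip in N (left out, the last holds). Time passes only in rows, so rows that repeat a pose let the fingers close. It gives the time, the measured TCP pose, the force, the opening and the grip force at its end, in the units of the state.
- get_state(): the state, without advancing time (a new reading comes with each control period).
- get_image(name): name is "side" or "top"; returns a dict with "frame" (420x560x3 uint8, red, green, blue), "K" (3x3 intrinsics, pixels), "position" and "orientation" of the camera in the world. Camera axes: x right, y down, z forward; pixel columns grow to the right and rows downward; lengths in m; the calibration is good to about 2 mm. A picture is of the moment at which its call begins. There is no depth.
- sign_off(): hands the job in; it is judged then, once.
Trained networks look in a picture, given as the dict that the camera call returned (one of the last four; its "shot" number tells which), for a name from the list of things; names that differ only in an ending like _2 or _b are one class to them, and where a whole thing is asked for, a point or a joint stands for the part that bears it (a point fixed in the world has none). Each returns a list of dicts, best first, with "score" (0 to 1); they miss things now and then, are a little off and sometimes report something else, mostly with a low value. They report only what shows in the picture. A call takes as long as a camera call.
- find_in(query, picture): "point" ([column, row] in pixels, amid what is visible of it).
- place_of(query, picture): "point" ([column, row] in pixels: a listed point, or the origin of a listed thing).
The state is a dict: "clock": time; "qpos": joint angles; "qd": joint speeds; "effort": joint torques, N m; "position": TCP position; "ee_rot": TCP orientation; "contact_force": force on the tool from outside, world axes, zero at the start; "moment": the same for the moment, N m; "width": finger opening in m; "gripper_force": force on a finger pad.
Only numpy, scipy, OpenCV 4.12 (cv2) and the standard library are available. Lean on these libraries where they do the work, as an engineer would, in place of code of your own. Each camera call takes 0.05 s, during which the arm holds its last target. There are 200 camera calls.

TASK

Check the backlash of the lead-screw stage by hand: take the carriage by its upright post and ease it along the rail towards the handwheel end until you clearly feel the hidden nut push back, then the other way until it pushes back there too, always gently and never forcing it. Then leave the carriage in the middle of the free play you found, let go of it, and leave the small things around the stage alone.

Things in the scene. Friction and masses are not known exactly. Their poses are not given: they have to be found in the camera images.
- stage: Fixed aluminium lead-screw stage, 250 mm long (its y), 70 mm wide, two steel guide rails on top (46 mm up), grey end plates (52 mm high). A black handwheel (46 mm across, axis 28 mm up, does not turn) stands out to 169 mm from the middle at the +y end only. Origin at the centre of the underside; +y along the rail towards the handwheel, z up.
- carriage: Plate 76 x 80 (along) x 8 mm on the rails, top 54.5 mm above the bench, post in its middle; slides along the stage's y. Origin on the post's axis at bench height, axes as the stage. Slides with about 1.2 N friction over an unknown free play (15 to 43 mm in all) until it meets the nut on either side; from there a 4 N/mm spring resists, from zero, alike on both sides.
- post (a point): Point on the centre line of the plain round steel post on the carriage, 85 mm above the bench. The post is 18 mm in diameter, its top 102.5 mm above the bench; it stands on a 28 mm wide, 3 mm high collar (top 57.5 mm above the bench). Axes as the stage.
- nut: Sprung nut hidden in the housing under the carriage, felt but not seen or touched. Origin at bench height, axes as the stage; up to 20 mm either side of the stage's middle. At rest it is the middle of the free play: carriage and nut origins then coincide along y. It yields along y under the carriage's push and springs back; more than 12 N would harm it.
- vial: Brown glass vial with white cap, 25 mm wide, 52 mm high, standing beside the stage; to be left alone. Origin at the centre of its underside.
- rubber_stopper: Red-brown rubber stopper, 38 mm wide, 26 mm high, standing behind the stage; to be left alone. Origin at the centre of its underside.
- crucible: White crucible, 51 mm wide, 36 mm high, standing beside the stage; to be left alone. Origin at the centre of its underside.

How it is judged:
By the outcome, as a careful person would: the job done as asked, in the order asked, and still so for the second after the job is handed in, with the robot touching nothing.
It also fails if it takes over 48 s, if anything falls off the work surface, if the arm or the gripper's body presses on something with over 40 N, if the wrist force passes 120 N, or if a joint passes its speed limit or range.

## Working session

There is one attempt and no reset: what is moved stays moved. The work goes in short steps, Python scripts to look and compute and a tool call to move; the robot and the scene stay as the last step left them, time stands still between calls to the robot, and variables do not carry over. Pictures are saved under pics/ and viewed, at most 10 in all, crops included, and the job is handed in when it is done.

Besides the shell and the picture viewer there is one more tool, called after "Call:" by a JSON object that holds its "api" and its "payload". apply_moves: Moves the arm, as the interface text tells. Its arguments: {"type":"object","properties":{"deltas":{"type":"array"},"squeeze":{"type":"number"}},"required":["deltas"]}

```bash
mkdir -p pics
cat > h.py <<'E'
import numpy as np,cv2
from rig import *
from scipy.spatial.transform import Rotation as R
def rot(q): return R.from_quat([q[1],q[2],q[3],q[0]]).as_matrix()
def ray(im,p):
    d=rot(im["orientation"])@np.linalg.solve(im["K"],[p[0],p[1],1]); return np.array(im["position"]),d
def atz(im,p,z):
    o,d=ray(im,p); return o+d*(z-o[2])/d[2]
E
python3 - <<'E'
from h import *
print(get_state(),nose_length)
for n in("top","side"):
    im=get_image(n); cv2.imwrite(f"pics/{n}0.png",im["frame"][:,:,::-1]); print(n,im["position"],im["orientation"])
    for q,z in(("stage",0),("carriage",0),("post",.085),("vial",0),("rubber_stopper",0),("crucible",0)):
        for r in place_of(q,im)[:2]: print(q,r,atz(im,r["point"],z).round(4))
E
```

```text
{'clock': 0.0, 'qpos': array([ 1.05798413e+00,  2.76594188e-01,  1.50614321e+00, -1.02346706e-05,
        1.36067123e+00, -1.21030152e-01]), 'qd': array([ 3.06553873e-04, -4.79662762e-05,  1.64587365e-03,  1.08519198e-03,
       -1.03640753e-03,  9.60913852e-04]), 'effort': array([ 3.56504688e-04, -4.16772687e+01, -2.45806450e+01, -1.24050898e-04,
        1.11370548e-02, -3.64660673e-05]), 'position': array([0.21933617, 0.53098929, 0.24743611]), 'ee_rot': array([-2.78211792e-04,  1.94639462e-01,  9.80874434e-01, -8.64325150e-04]), 'contact_force': array([ 0.63235441, -0.15310894, -0.55616483]), 'moment': array([ 0.04926477, -0.03458441, -0.02619322]), 'gripper_force': 0.0, 'width': 0.0855162257312273} 0.017
top [0.44153067 0.10597436 0.94041133] [ 0.02999916 -0.70376945  0.70950725 -0.02020106]
stage {'point': [251.2, 212.3], 'score': 0.87} [0.5061 0.1737 0.    ]
carriage {'point': [246.9, 213.0], 'score': 0.71} [0.5048 0.1825 0.    ]
post {'point': [238.7, 207.0], 'score': 0.86} [0.5103 0.1907 0.085 ]
vial {'point': [228.7, 266.9], 'score': 0.43} [0.396  0.2196 0.    ]
rubber_stopper {'point': [274.8, 152.7], 'score': 0.82} [0.6283 0.1248 0.    ]
crucible {'point': [299.4, 244.5], 'score': 0.88} [0.44   0.0764 0.    ]
side [ 0.16596458 -0.50063242  0.56183221] [-0.45846664  0.85191276 -0.21751035  0.12939182]
stage {'point': [260.0, 247.2], 'score': 0.84} [0.5102 0.1714 0.    ]
carriage {'point': [252.7, 240.7], 'score': 0.86} [0.5076 0.1945 0.    ]
post {'point': [252.7, 202.8], 'score': 0.91} [0.5039 0.1853 0.085 ]
vial {'point': [192.5, 247.7], 'score': 0.84} [0.4064 0.2243 0.    ]
vial {'point': [260.7, 246.8], 'score': 0.7} [0.5118 0.1719 0.    ]
rubber_stopper {'point': [334.1, 242.8], 'score': 0.69} [0.6319 0.1223 0.    ]
crucible {'point': [247.4, 293.0], 'score': 0.7} [0.4385 0.0748 0.    ]
```

```bash
python3 -c "
import cv2
a=cv2.imread('pics/top0.png')[110:320,140:400];b=cv2.imread('pics/side0.png')[110:350,130:400]
cv2.imwrite('pics/c.png',cv2.resize(a,None,fx=3,fy=2.85*1.0) [:600,:780])
cv2.imwrite('pics/d.png',cv2.resize(b,None,fx=2.5,fy=2.5)[:600,:675])"
```

```text
(no output)
```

View pics/c.png

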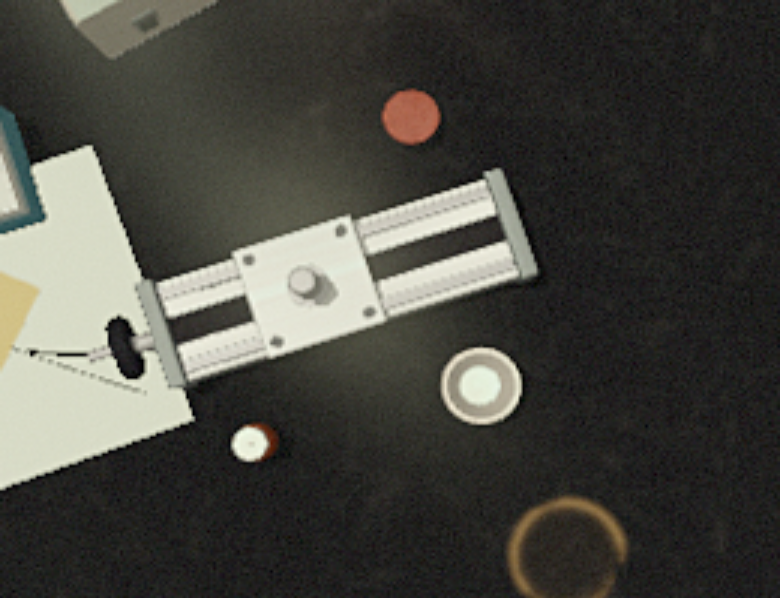

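View pics/d.png

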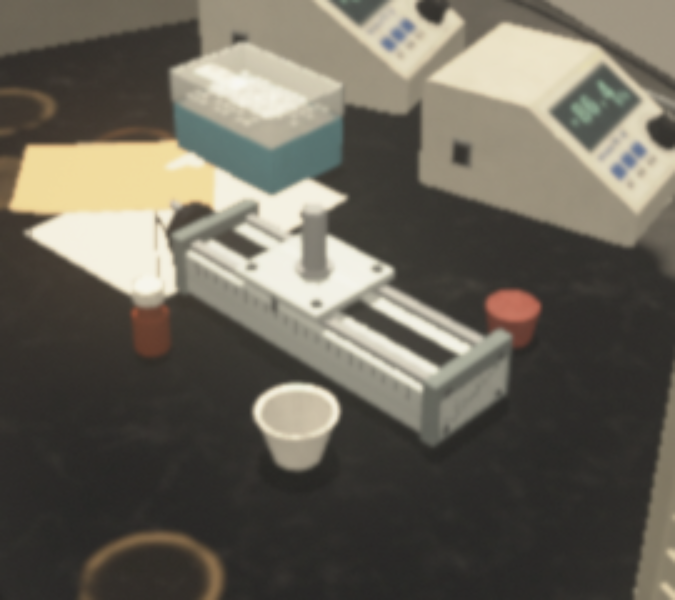

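Run:
```python
from h import *
top=get_image("top"); side=get_image("side")
c=lambda u,v:(140+u/3,110+v/2.85)
A=atz(top,c(154.5,335),.052);B=atz(top,c(519,221.5),.052)
C=atz(top,c(240,254),.0545);D=atz(top,c(350,217),.0545);E=atz(top,c(268,356),.0545);F=atz(top,c(386,319),.0545)
print(A,B,np.linalg.norm(A-B),np.degrees(np.arctan2(*(A-B)[[1,0]])), (A+B)/2)
for v in (C-D,E-F,C-E,D-F): print(np.linalg.norm(v),np.degrees(np.arctan2(v[1],v[0])))
print((C+D+E+F)/4)
M=[];b=[]
for im in(top,side):
    p=place_of("post",im)[0]["point"];o,d=ray(im,p);d/=np.linalg.norm(d);P=np.eye(3)-np.outer(d,d);M.append(P);b.append(P@o);print(p)
x=np.linalg.lstsq(np.vstack(M),np.hstack(b),rcond=None)[0];print(x,[np.linalg.norm(m@x-q) for m,q in zip(M,b)])
print(atz(top,c(302,281),.1025))
T=rot(get_state()["ee_rot"]);print(T.round(4))
```

```text
[0.47418776 0.28486457 0.052     ] [0.54897209 0.05071041 0.052     ] 0.24580657161032834 107.71247928665139 [0.51157993 0.16778749 0.052     ]
0.07475328730151849 109.09279759447837
0.07914563429477835 107.81088459598736
0.07116388510740597 14.617751414311003
0.07272713451682664 18.16311776807196
[0.50601982 0.18426047 0.0545    ]
[238.3, 206.5]
[254.2, 200.9]
[0.51079888 0.19196033 0.08316398] [np.float64(0.0006781523086788917), np.float64(0.000678152308678927)]
[0.50598345 0.18544594 0.1025    ]
[[-9.242e-01  3.818e-01  1.000e-04]
 [ 3.818e-01  9.242e-01  0.000e+00]
 [-1.000e-04  1.000e-04 -1.000e+00]]
```

```bash
python3 -c "
import cv2,numpy as np
a=cv2.imread('pics/top0.png')[165:245,185:325];b=cv2.imread('pics/side0.png')[185:245,215:295]
a=cv2.resize(a,None,fx=5,fy=5,interpolation=cv2.INTER_CUBIC);b=cv2.resize(b,None,fx=5,fy=5,interpolation=cv2.INTER_CUBIC)[:200]
o=np.zeros((600,700,3),np.uint8);o[:400]=a;o[400:,:400]=b;cv2.imwrite('pics/e.png',o)"
```

```text
(no output)
```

View pics/e.png

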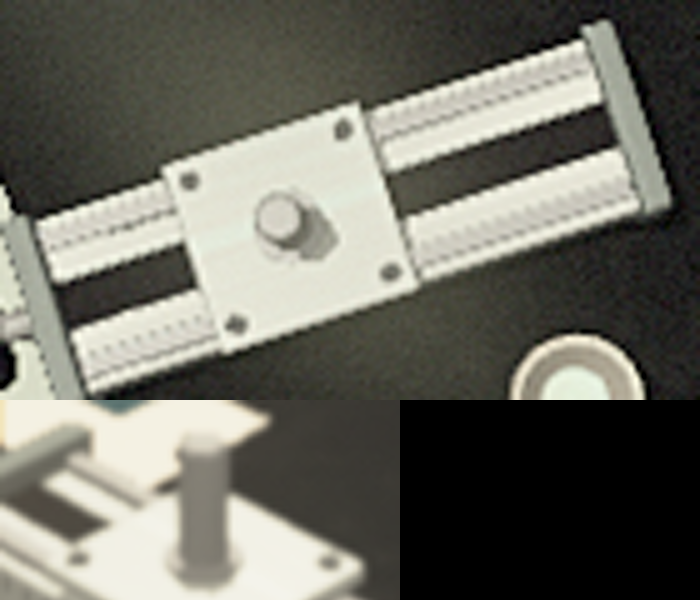

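Run:
```python
from h import *
top=get_image("top"); side=get_image("side")
c=lambda u,v:(185+u/5-.4,165+v/5-.4)
Q=[atz(top,c(*p),.0545) for p in((163,168),(358,102),(418,290),(228,354))]
print(np.mean(Q,0))
for i,j in((0,1),(3,2),(0,3),(1,2)):
    v=Q[i]-Q[j];print(np.linalg.norm(v),np.degrees(np.arctan2(v[1],v[0])))
print(atz(top,c(277,221),.1025),atz(side,(255.6,193.2),.1025))
# silhouette sides of stage by bright threshold
```

```text
[0.50647677 0.1856422  0.0545    ]
0.0791461111094717 108.28982886051125
0.07660903844201239 108.1604744507298
0.07587662579292485 19.24849508052065
0.07604952980228914 17.334646844087196
[0.50562369 0.18665761 0.1025    ] [0.50917463 0.18474525 0.1025    ]
```

Call:
{"api": "apply_moves", "payload": {"deltas": [60, -33, -17, 0, -4, 50, -66, -35, 0, -8, 44, -99, -52, 0, -12, 44, -133, -70, 0, -16, 44, -166, -87, 0, -20, 44, -199, -104, 0, -24, 44, -232, -122, 5, -28, 44, -265, -139, 10, -32, 44, -298, -157, 15, -36, 44, -331, -174, 20, -40, 44, -364, -192, 25, -40.5, 44, -397.6, -209, 30, -40.5]}}

```text
clock: 2.0
position: [0.5081, 0.1848, 0.2183]
ee_rot: [0.0, -0.157, 0.988, 0.0]
contact_force: [0.7, 0.1, -0.6]
width: 0.0439
gripper_force: 0.0
```

Call:
{"api": "apply_moves", "payload": {"deltas": [44, 0, 0, 10, 0, 44, 0, 0, 20, 0, 44, 0, 0, 30, 0, 44, 0, 0, 30, 0, 44, 0, 0, 30, 0]}}

```text
clock: 2.42
position: [0.5058, 0.1875, 0.1876]
ee_rot: [-0.001, -0.158, 0.987, 0.0]
contact_force: [-0.5, 0.8, 0.4]
width: 0.0441
gripper_force: 0.0
```

Run:
```python
from h import *
s=get_state();print(s["position"],rot(s["ee_rot"]).round(3),s["contact_force"],s["width"],s["qpos"])
t=get_image("top");d=get_image("side")
a=cv2.resize(t["frame"][150:270,170:310],None,fx=2.8,fy=2.8);b=cv2.resize(d["frame"][100:270,170:320],None,fx=2.5,fy=2.5)
o=np.zeros((430,800,3),np.uint8);o[:a.shape[0],:392]=a;o[:b.shape[0],400:400+b.shape[1]]=b
cv2.imwrite("pics/f.png",o[:,:,::-1])
```

```text
[0.50579981 0.18745563 0.18756961] [[-0.95  -0.312 -0.002]
 [-0.312  0.95  -0.   ]
 [ 0.002  0.001 -1.   ]] [-0.49496059  0.79286475  0.4278287 ] 0.04414585027353379 [ 2.25632294e-01  2.65635029e-01  1.67720218e+00  4.48398466e-04
  1.20085000e+00 -1.66220172e+00]
```

View pics/f.png

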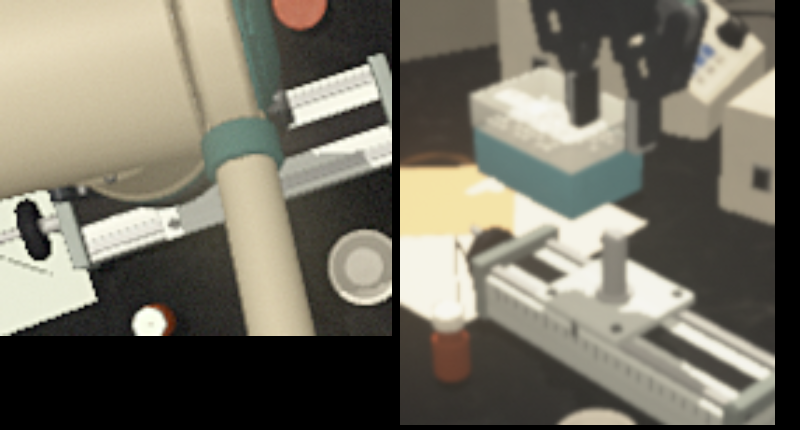

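Call:
{"api": "apply_moves", "payload": {"deltas": [44, 0, 0, 20, 0, 44, 0, 0, 40, 0, 44, 0, 0, 55, 0, 44, 0, 0, 70, 0, 44, 0, 0, 80, 0, 44, 0, 0, 90, 0, 44, 0, 0, 98, 0, 44, 0, 0, 103, 0, 44, 0, 0, 104, 0, 40, 0, 0, 104, 0, 34, 0, 0, 104, 0, 30, 0, 0, 104, 0], "squeeze": 20}}

```text
clock: 3.52
position: [0.5078, 0.1866, 0.0849]
ee_rot: [0.001, -0.157, 0.988, 0.0]
contact_force: [0.6, 0.3, 0.5]
width: 0.03
gripper_force: 0.0
```

Run:
```python
from h import *
s=get_state();print(s["position"],rot(s["ee_rot"]).round(3),s["contact_force"],s["width"])
d=get_image("side")
b=cv2.resize(d["frame"][130:270,180:330],None,fx=4,fy=4)
cv2.imwrite("pics/g.png",b[:,:,::-1])
```

```text
[0.50777919 0.18656688 0.08491711] [[-0.951 -0.31   0.001]
 [-0.31   0.951  0.   ]
 [-0.001 -0.    -1.   ]] [0.63523047 0.3035238  0.53829728] 0.02998493946478744
```

View pics/g.png

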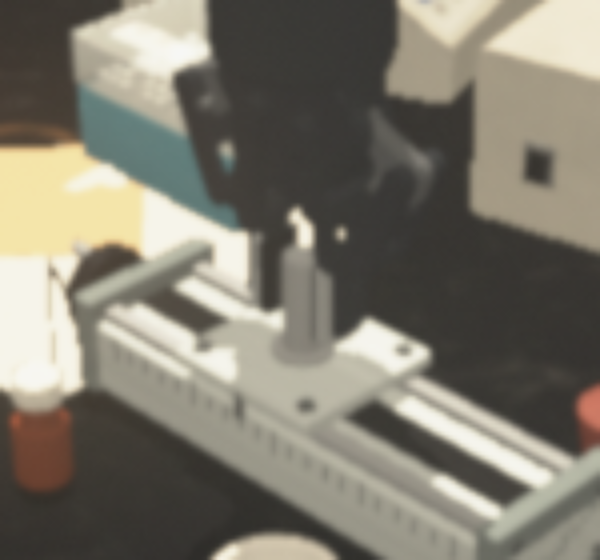

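Call:
{"api": "apply_moves", "payload": {"deltas": [28, 0, 0, 0, 0, 26, 0, 0, 0, 0, 25, 0, 0, 0, 0, 24, 0, 0, 0, 0, 23, 0, 0, 0, 0, 22, 0, 0, 0, 0], "squeeze": 20}}

```text
clock: 4.07
position: [0.5072, 0.1865, 0.0843]
ee_rot: [0.0, -0.157, 0.988, 0.0]
contact_force: [-0.1, -0.1, 0.2]
width: 0.0215
gripper_force: 0.0
```

Call:
{"api": "apply_moves", "payload": {"deltas": [21, 0, 0, 0, 0, 20.5, 0, 0, 0, 0, 20, 0, 0, 0, 0, 19.5, 0, 0, 0, 0]}}

```text
clock: 4.4
position: [0.5072, 0.1867, 0.0843]
ee_rot: [-0.0, -0.157, 0.988, 0.0]
contact_force: [-0.3, 1.2, -0.0]
width: 0.0195
gripper_force: 0.4
```

Call:
{"api": "apply_moves", "payload": {"deltas": [19, 0, 0, 0, 0, 18.5, 0, 0, 0, 0, 18, 0, 0, 0, 0, 17, 0, 0, 0, 0, 16, 0, 0, 0, 0, 16, 0, 0, 0, 0]}}

```text
clock: 4.9
position: [0.5073, 0.1865, 0.0844]
ee_rot: [0.0, -0.157, 0.988, 0.0]
contact_force: [-0.4, 1.6, 1.8]
width: 0.0173
gripper_force: 19.5
```

Call:
{"api": "apply_moves", "payload": {"deltas": [16, 0, 0.5, 0, 0, 16, 0, 1, 0, 0, 16, 0, 1.5, 0, 0, 16, 0, 2, 0, 0, 16, 0, 2, 0, 0]}}

```text
clock: 5.32
position: [0.5067, 0.1882, 0.0844]
ee_rot: [0.0, -0.157, 0.988, -0.0]
contact_force: [-1.1, -1.6, 2.9]
width: 0.0173
gripper_force: 19.6
```

Call:
{"api": "apply_moves", "payload": {"deltas": [16, 0, 0.5, 0, 0, 16, 0, 1, 0, 0, 16, 0, 1.5, 0, 0, 16, 0, 1.5, 0, 0]}}

```text
clock: 5.65
position: [0.5061, 0.1899, 0.0844]
ee_rot: [0.0, -0.157, 0.988, 0.0]
contact_force: [-0.4, -1.3, 3.2]
width: 0.0175
gripper_force: 19.6
```

Call:
{"api": "apply_moves", "payload": {"deltas": [16, 0, 0.5, 0, 0, 16, 0, 1, 0, 0, 16, 0, 1.5, 0, 0, 16, 0, 2, 0, 0, 16, 0, 2, 0, 0]}}

```text
clock: 6.07
position: [0.5055, 0.1918, 0.0844]
ee_rot: [0.0, -0.157, 0.988, 0.0]
contact_force: [-0.9, -1.3, 2.3]
width: 0.0175
gripper_force: 19.7
```

Call:
{"api": "apply_moves", "payload": {"deltas": [16, 0, 0.5, 0, 0, 16, 0, 1, 0, 0, 16, 0, 1.5, 0, 0, 16, 0, 1.5, 0, 0]}}

```text
clock: 6.4
position: [0.5051, 0.1933, 0.0844]
ee_rot: [0.0, -0.157, 0.988, 0.0]
contact_force: [-0.4, -1.1, 4.9]
width: 0.0176
gripper_force: 19.8
```

Call:
{"api": "apply_moves", "payload": {"deltas": [16, 0, 0.5, 0, 0, 16, 0, 1, 0, 0, 16, 0, 1.5, 0, 0, 16, 0, 2, 0, 0, 16, 0, 2, 0, 0]}}

```text
clock: 6.82
position: [0.5044, 0.1952, 0.0844]
ee_rot: [0.0, -0.157, 0.988, 0.0]
contact_force: [-0.5, -1.3, 5.4]
width: 0.0173
gripper_force: 19.8
```

Call:
{"api": "apply_moves", "payload": {"deltas": [16, 0, 0.5, 0, 0, 16, 0, 1, 0, 0, 16, 0, 1.5, 0, 0, 16, 0, 1.5, 0, 0]}}

```text
clock: 7.15
position: [0.504, 0.1966, 0.0844]
ee_rot: [0.0, -0.157, 0.988, 0.0]
contact_force: [-1.5, -1.6, 5.0]
width: 0.0177
gripper_force: 19.8
```

Call:
{"api": "apply_moves", "payload": {"deltas": [16, 0, 0.5, 0, 0, 16, 0, 1, 0, 0, 16, 0, 1.5, 0, 0, 16, 0, 2, 0, 0, 16, 0, 2, 0, 0]}}

```text
clock: 7.57
position: [0.5035, 0.1982, 0.0844]
ee_rot: [0.0, -0.157, 0.988, -0.0]
contact_force: [-0.6, -2.1, 5.5]
width: 0.0174
gripper_force: 19.8
```

Call:
{"api": "apply_moves", "payload": {"deltas": [16, 0, 0.5, 0, 0, 16, 0, 1, 0, 0, 16, 0, 1.5, 0, 0, 16, 0, 1.5, 0, 0]}}

```text
clock: 7.9
position: [0.5032, 0.1989, 0.0844]
ee_rot: [0.0, -0.157, 0.988, -0.001]
contact_force: [0.1, -4.5, 5.8]
width: 0.0176
gripper_force: 19.9
```

Call:
{"api": "apply_moves", "payload": {"deltas": [16, 0, 0.4, 0, 0, 16, 0, 0.8, 0, 0, 16, 0, 1.0, 0, 0, 16, 0, 1.0, 0, 0, 16, 0, 1.0, 0, 0]}}

```text
clock: 8.32
position: [0.5031, 0.1994, 0.0844]
ee_rot: [0.0, -0.157, 0.988, -0.001]
contact_force: [0.4, -5.8, 5.4]
width: 0.0173
gripper_force: 20.0
```

Run:
```python
from h import *
u=np.array([-.31,.951,0])
for i in range(4):
    s=get_state();print(s["clock"],s["position"]@u*1e3,s["contact_force"]@u,s["contact_force"]);get_image("top")
```

```text
8.3167 33.655391081522566 -5.615107415666221 [ 0.41297898 -5.76980435  5.41359597]
8.3667 33.652352831865116 -6.311618276444101 [ 0.81067412 -6.37256498  4.29587232]
8.4167 33.64012784093965 -5.415554916154674 [-0.03518694 -5.7060598   5.58967809]
8.4667 33.65060039915879 -6.040502733598377 [ 0.24154727 -6.27300009  5.57597652]
```

Call:
{"api": "apply_moves", "payload": {"deltas": [16, 0, 0.4, 0, 0, 16, 0, 0.8, 0, 0, 16, 0, 1.0, 0, 0, 16, 0, 1.0, 0, 0, 16, 0, 1.0, 0, 0]}}

```text
clock: 8.93
position: [0.503, 0.1998, 0.0844]
ee_rot: [0.0, -0.157, 0.988, -0.002]
contact_force: [0.4, -8.1, 4.3]
width: 0.0173
gripper_force: 20.1
```

```bash
cat > m.py <<'E'
from h import *
u=np.array([-.31,.951,0])
r=[]
for i in range(4):
    s=get_state();r.append((s["position"]@u*1e3,s["contact_force"]@u,s["contact_force"][2]));get_image("top")
print(s["clock"],np.mean(r,0))
E
python3 m.py
```

```text
9.0833 [34.14261716 -7.55069127  4.72978267]
```

Call:
{"api": "apply_moves", "payload": {"deltas": [16, 0, -1, 0, 0, 16, 0, -2, 0, 0, 16, 0, -3.5, 0, 0, 16, 0, -5, 0, 0, 16, 0, -6.5, 0, 0, 16, 0, -8, 0, 0, 16, 0, -9.5, 0, 0, 16, 0, -11, 0, 0, 16, 0, -12.5, 0, 0, 16, 0, -14, 0, 0, 16, 0, -15, 0, 0, 16, 0, -15, 0, 0]}}

```text
clock: 10.13
position: [0.5068, 0.188, 0.0844]
ee_rot: [0.0, -0.157, 0.988, 0.001]
contact_force: [-1.8, 0.2, 4.8]
width: 0.0171
gripper_force: 19.9
```

Call:
{"api": "apply_moves", "payload": {"deltas": [16, 0, -0.5, 0, 0, 16, 0, -1, 0, 0, 16, 0, -1.5, 0, 0, 16, 0, -2, 0, 0, 16, 0, -2, 0, 0]}}

```text
clock: 10.55
position: [0.5074, 0.1862, 0.0844]
ee_rot: [-0.0, -0.157, 0.988, 0.001]
contact_force: [-1.4, -0.2, 4.9]
width: 0.0175
gripper_force: 19.9
```

Call:
{"api": "apply_moves", "payload": {"deltas": [16, 0, -0.5, 0, 0, 16, 0, -1, 0, 0, 16, 0, -1.5, 0, 0, 16, 0, -1.5, 0, 0]}}

```text
clock: 10.88
position: [0.5078, 0.1848, 0.0844]
ee_rot: [-0.0, -0.157, 0.988, 0.001]
contact_force: [-1.3, 0.1, 5.5]
width: 0.0173
gripper_force: 19.9
```

Call:
{"api": "apply_moves", "payload": {"deltas": [16, 0, -0.5, 0, 0, 16, 0, -1, 0, 0, 16, 0, -1.5, 0, 0, 16, 0, -2, 0, 0, 16, 0, -2, 0, 0]}}

```text
clock: 11.3
position: [0.5085, 0.1829, 0.0844]
ee_rot: [0.0, -0.157, 0.988, 0.001]
contact_force: [-1.1, -0.2, 5.8]
width: 0.0171
gripper_force: 19.9
```

Call:
{"api": "apply_moves", "payload": {"deltas": [16, 0, -0.5, 0, 0, 16, 0, -1, 0, 0, 16, 0, -1.5, 0, 0, 16, 0, -1.5, 0, 0]}}

```text
clock: 11.63
position: [0.5089, 0.1815, 0.0844]
ee_rot: [-0.0, -0.157, 0.988, 0.001]
contact_force: [-1.3, 0.3, 5.5]
width: 0.0175
gripper_force: 19.9
```

```bash
python3 m.py
```

```text
11.7833 [14.8129646   1.04710543  5.02562374]
```

Friction only, still free. Continuing.

Call:
{"api": "apply_moves", "payload": {"deltas": [16, 0, -0.5, 0, 0, 16, 0, -1, 0, 0, 16, 0, -1.5, 0, 0, 16, 0, -2, 0, 0, 16, 0, -2, 0, 0]}}

```text
clock: 12.25
position: [0.5095, 0.1796, 0.0844]
ee_rot: [-0.0, -0.157, 0.988, 0.001]
contact_force: [-2.0, 1.1, 5.1]
width: 0.0174
gripper_force: 19.9
```

Call:
{"api": "apply_moves", "payload": {"deltas": [16, 0, -0.5, 0, 0, 16, 0, -1, 0, 0, 16, 0, -1.5, 0, 0, 16, 0, -1.5, 0, 0]}}

```text
clock: 12.58
position: [0.51, 0.1781, 0.0844]
ee_rot: [-0.0, -0.157, 0.988, 0.001]
contact_force: [-0.8, 1.1, 5.8]
width: 0.0174
gripper_force: 19.9
```

Call:
{"api": "apply_moves", "payload": {"deltas": [16, 0, -0.5, 0, 0, 16, 0, -1, 0, 0, 16, 0, -1.5, 0, 0, 16, 0, -2, 0, 0, 16, 0, -2, 0, 0]}}

```text
clock: 13.0
position: [0.5106, 0.1762, 0.0844]
ee_rot: [-0.0, -0.157, 0.988, 0.001]
contact_force: [-1.2, 0.9, 5.6]
width: 0.0176
gripper_force: 19.9
```

Call:
{"api": "apply_moves", "payload": {"deltas": [16, 0, -0.5, 0, 0, 16, 0, -1, 0, 0, 16, 0, -1.5, 0, 0, 16, 0, -1.5, 0, 0]}}

```text
clock: 13.33
position: [0.5111, 0.1748, 0.0844]
ee_rot: [0.0, -0.157, 0.988, 0.001]
contact_force: [-2.1, 0.7, 5.1]
width: 0.0177
gripper_force: 19.9
```

Call:
{"api": "apply_moves", "payload": {"deltas": [16, 0, -0.5, 0, 0, 16, 0, -1, 0, 0, 16, 0, -1.5, 0, 0, 16, 0, -2, 0, 0, 16, 0, -2, 0, 0]}}

```text
clock: 13.75
position: [0.5115, 0.1733, 0.0844]
ee_rot: [-0.0, -0.156, 0.988, 0.001]
contact_force: [-3.1, 1.4, 6.0]
width: 0.0176
gripper_force: 20.0
```

Call:
{"api": "apply_moves", "payload": {"deltas": [16, 0, -0.5, 0, 0, 16, 0, -1, 0, 0, 16, 0, -1.5, 0, 0, 16, 0, -1.5, 0, 0]}}

```text
clock: 14.08
position: [0.5118, 0.1725, 0.0844]
ee_rot: [-0.0, -0.156, 0.988, 0.002]
contact_force: [-2.2, 4.2, 6.1]
width: 0.0176
gripper_force: 20.1
```

```bash
python3 m.py
```

```text
14.2333 [5.42258465 4.61354679 5.18027848]
```

Call:
{"api": "apply_moves", "payload": {"deltas": [16, 0, -0.4, 0, 0, 16, 0, -0.8, 0, 0, 16, 0, -1.3, 0, 0, 16, 0, -1.7, 0, 0, 16, 0, -1.7, 0, 0, 16, 0, -1.7, 0, 0]}}

```text
clock: 14.78
position: [0.512, 0.1717, 0.0844]
ee_rot: [-0.0, -0.156, 0.988, 0.002]
contact_force: [-3.0, 6.3, 4.4]
width: 0.0176
gripper_force: 20.3
```

```bash
python3 m.py
```

```text
14.9333 [4.59164925 6.76740596 5.30062735]
```

Call:
{"api": "apply_moves", "payload": {"deltas": [16, 0, 1, 0, 0, 16, 0, 2.5, 0, 0, 16, 0, 4, 0, 0, 16, 0, 6, 0, 0, 16, 0, 8, 0, 0, 16, 0, 10, 0, 0, 16, 0, 12, 0, 0, 16, 0, 14, 0, 0, 16, 0, 16, 0, 0, 16, 0, 17.5, 0, 0, 16, 0, 18, 0, 0, 16, 0, 18, 0, 0]}}

```text
clock: 15.98
position: [0.5072, 0.1866, 0.0844]
ee_rot: [0.0, -0.157, 0.988, 0.0]
contact_force: [-1.5, -1.9, 5.6]
width: 0.0176
gripper_force: 19.9
```

```bash
python3 m.py
```

```text
16.1333 [20.21165677 -0.49670402  5.63339539]
```

Call:
{"api": "apply_moves", "payload": {"deltas": [16, 0, -0.5, 0, 0, 16, 0, -1, 0, 0, 16, 0, -1.3, 0, 0, 16, 0, -1.3, 0, 0, 16, 0, -1.3, 0, 0]}}

```text
clock: 16.6
position: [0.5075, 0.1857, 0.0844]
ee_rot: [-0.0, -0.157, 0.988, 0.001]
contact_force: [-2.5, 0.2, 4.2]
width: 0.0175
gripper_force: 20.0
```

```bash
python3 m.py
```

```text
16.75 [19.31986152  0.95099196  5.03048205]
```

Call:
{"api": "apply_moves", "payload": {"deltas": [16, 0, 0.3, 0, 0, 16, 0, 0.3, 0, 0, 18.5, 0, 0.3, 0, 0, 21, 0, 0.3, 0, 0, 26, 0, 0.3, 0, 0, 32, 0, 0.3, 0, 0, 40, 0, 0.3, 0, 0, 40, 0, 0.3, 0, 0]}}

```text
clock: 17.47
position: [0.5076, 0.1854, 0.0841]
ee_rot: [-0.0, -0.157, 0.988, 0.0]
contact_force: [0.6, 0.8, 0.2]
width: 0.0399
gripper_force: 0.0
```

Run:
```python
from h import *
d=get_image("side");s=get_state();print(s["contact_force"],s["position"],s["width"],place_of("post",d)[:1])
cv2.imwrite("pics/h.png",cv2.resize(d["frame"][130:270,180:330],None,fx=4,fy=4)[:,:,::-1])
```

```text
[ 0.10681596 -0.29990635  0.08754549] [0.50761499 0.18534719 0.08420039] 0.039880316421930254 [{'point': [256.5, 204.3], 'score': 0.58}]
```

View pics/h.png

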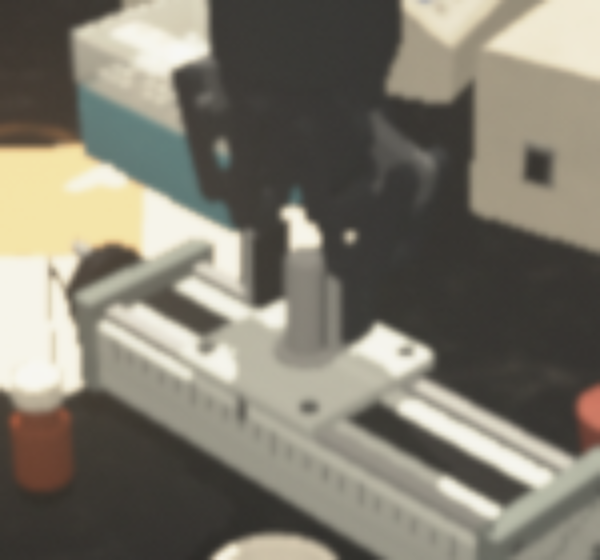

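The picture shows the post at (305,300) standing free between the open fingers, and nothing else has been disturbed. Retracting straight up.

Call:
{"api": "apply_moves", "payload": {"deltas": [44, 0, 0, -5, 0, 44, 0, 0, -15, 0, 44, 0, 0, -30, 0, 44, 0, 0, -45, 0, 44, 0, 0, -60, 0, 44, 0, 0, -75, 0, 44, 0, 0, -90, 0, 44, 0, 0, -105, 0, 44, 0, 0, -115, 0, 44, 0, 0, -120, 0, 44, 0, 0, -120, 0, 44, 0, 0, -120, 0]}}

```text
clock: 18.57
position: [0.5074, 0.1853, 0.2043]
ee_rot: [-0.0, -0.157, 0.988, 0.0]
contact_force: [0.5, 0.0, -0.1]
width: 0.0439
gripper_force: 0.0
```

```bash
python3 -c "
from h import *
s=get_state();print(s['position'],s['contact_force'],s['clock']);d=get_image('side');print(place_of('post',d)[:1]);print(sign_off())"
```

```text
[0.50740653 0.18527732 0.20425815] [ 0.47393359  0.01485377 -0.06161412] 18.5667
[{'point': [256.3, 202.4], 'score': 0.68}]
the job is handed in; nothing more can be done
None
```

I felt the nut on both sides, handwheel side first, at about 5.5–6.5 N of nut push. The free play is about 26 mm; I left the carriage within about 0.1 mm of its measured middle, let go of it and handed the job in at 18.6 s.

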